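Shut the tortilla press

ROBOT

A 6-joint arm with a two-finger parallel gripper is mounted at the origin on the work surface. World frame = base frame: x ahead of the robot, y to its left, z up, the work surface at z = 0. Lengths are in m, angles in rad, forces in N, time in s.
With the tool pointing down it reaches from about 0.35 to 0.975 m from the base axis. Payload 4.9 kg.
Tool frame: the origin (TCP) lies between the finger pads; the fingertips stand 14 mm ahead of it and the grasp point (between the pads) lies 5 mm behind it (manip.tcp_to_tips is the distance from the TCP to the fingertips, in m); z points along the fingers, y is the line along which they close (so a half turn about z gives the same grasp; the last joint's range is limited). The gripper opens to 85 mm and grips with 20 to 120 N. Pads are 22 mm wide; open, the fingers measure 114 mm over their backs; the gripper's body (76 mm by 85 mm) begins 54 mm behind the grasp point. The pads swing forward as they close: fully open they stand 13 mm farther back than shut.
Start: joints at [-1.262, 0.053, 1.613, -0, 1.476, -0.119], TCP at [0.259, -0.569, 0.245] pointing down, gripper open.
Joint ranges: [-3.01, 3.01], [-1.01, 2.22], [0.06, 2.58], [-1.02, 4.17], [0.09, 2.62], [-3.14, 3.14]. Speed limits (rad/s): [2.57, 2.57, 3.14, 3.14, 3.14, 3.14].

INTERFACE

Orientations are given as a unit quaternion [w, x, y, z].
In Python, from plant import manip gives the robot as it stands.
- The arm moves only by the tool servo_tool, never from a script. Its argument "moves" is a list that holds one entry, the list of rows, each a list of 7 numbers: the shift along the tool's x, y, z in mm, then the turn, a rotation vector about the tool's x, y, z in degrees, then the finger opening in mm, from 0 to 85.4. In form: [[[x, y, z, ax, ay, az, fingers], ...]]. A call has 1 to 12 rows; each row shifts and turns the commanded pose from where the row before left it, along the tool's axes as they then stand; what a row does not reach is not made up. A row lasts 1/8 s, in which the tool goes at most 62.5 mm and 10.7 degrees, less where a joint would pass 70% of its speed; a pose out of reach is approached as far as the arm can. A call with a gripper value outside its range is refused whole. The fingers move at their own pace and stop on an object; the grip force is fixed at half the most. Time passes only in rows, so rows that do not move let the fingers close. It gives the time, the measured TCP pose, the force, the opening and the grip force at its end, in the units of the state.
- manip.state(): the state, without advancing time (a new reading comes with each control period).
- manip.grab_frame(name): name is "scene" or "top"; returns a dict with "image" (400x640x3 uint8, blue, green, red), "mtx" (3x3 intrinsics, pixels), "eye" and "rotation" of the camera in the world. Camera axes: x right, y down, z forward; pixel columns grow to the right and rows downward; lengths in m; the calibration is good to about 2 mm. A picture is of the moment at which its call begins. There is no depth.
- manip.job_done(): hands the job in; it is judged then, once.
The state is a dict: "time": time; "joint_pos": joint angles; "joint_vel": joint speeds; "joint_efforts": joint torques, N m; "tool_pos": TCP position; "tool_rot": TCP orientation; "contact_force": force on the tool from outside, world axes, zero at the start; "ft_torque": the same for the moment, N m; "gripper_width": opening from 0.0 (shut) to 1.0 (fully open); "grasp_force": force on a finger pad.
Only numpy, scipy, OpenCV 4.12 (cv2) and the standard library are available. Lean on these libraries where they do the work, as an engineer would, in place of code of your own. Each camera call takes 0.05 s, during which the arm holds its last target. There are 200 camera calls.

TASK

Shut the open tortilla press by pushing only: first tip its raised red plate over until it lies flat on the base, and only then push the lever over from its outer side and down until it lies fully home on the plate. Use the fingertips or the outside of the fingers and push gently: do not grip or lift anything, do not shove the press across the counter (it is loose), and leave the other things on the counter where they are.

Things in the scene. Friction and masses are not known exactly. Their poses are not given: they have to be found in the camera images.
- press: Tortilla press, 2.6 kg base with 0.5 kg plate and 0.2 kg lever, standing loose on rubber feet on the counter. Dark grey metal base disc of 170 mm diameter, top at 22 mm height, on a bar 250 mm long along its x. Origin: centre of the underside, on the counter. Its x axis points from the lever end towards the hinge end (x of the press lies roughly along world +y, within 0.6 rad), y along the hinge and pivot axes, z up.
- plate (a joint): Angle of the round red top plate (166 mm diameter, 10 mm thick, tongue to the hinge; a low dark boss in the middle of its upper face). Rad: 0 = flat on the base, 1.57 = upright, at the start 1.75 to 2.0, leaning back away from the lever; stop at 2.05. The hinge is stiff (about 0.6 N m): the plate stays where it is left and must be pushed all the way down. It turns about the press's y axis through point plate_hinge.
- plate_hinge (a point): Point on the plate's hinge axis, middle of the hinge, at press x = +100 mm, height 26 mm.
- plate_edge (a point): Middle of the plate's free edge, half-way through its thickness: 183 mm from the hinge axis; top of the plate when it stands up. Its axes are those of the plate: with the plate shut they are parallel to the press's axes and z points out of its upper face, 5 mm away; with the plate raised that face looks away from the lever.
- lever (a joint): Angle of the lever, a steel rod 12 mm thick with a black crossbar at its end. Rad: 0 = lying level over the shut plate, pointing to the hinge, 1.57 = upright, at the start 1.95 to 2.4, leaning outward, away from the plate; stop at 2.6. The pivot is stiff (about 0.4 N m): the lever stays where it is left.
- lever_pivot (a point): Point on the lever's pivot axis (parallel to the press's y axis), at press x = -105 mm, height 46 mm, between two small lugs 56 mm high.
- lever_bar (a point): Centre of the lever's black crossbar: 80 mm long along the press's y axis, 18 mm diameter, 165 mm from the pivot axis. When home, it lies at press x = +60 mm, height 46 mm.
- sauce: Red plastic sauce bottle, 52 mm diameter, 150 mm high, loose, standing beside the press on its side away from the robot, its axis 145 to 170 mm from the press's middle line; origin: centre of its underside. Leave alone.
- salt: Glass salt jar with steel cap, 56 mm diameter, 85 mm high, loose, standing beside the press on its side away from the robot, its axis 145 to 170 mm from the press's middle line; origin: centre of its underside. Leave alone.
- bowl: Terracotta bowl, 120 mm diameter, 50 mm high, loose; origin: centre of its underside. Leave alone.
- mug: Blue mug, 76 mm diameter, 90 mm high, loose; origin: centre of its underside. Leave alone.
- can: Steel can with yellow label, 66 mm diameter, 100 mm high, loose; origin: centre of its underside. Leave alone.
- napkins: Steel napkin box, 90 x 110 x 100 mm high, loose; origin: centre of its underside. Leave alone.

How it is judged:
By the outcome, as a careful person would: the job done as asked, in the order asked, and still so for the second after the job is handed in, with the robot touching nothing.
It also fails if it takes over 72 s, if anything falls off the work surface, if the arm or the gripper's body presses on something with over 40 N, if the wrist force passes 120 N, or if a joint passes its speed limit or range.

## Working session

There is one attempt and no reset: what is moved stays moved. The work goes in short steps, Python scripts to look and compute and a tool call to move; the robot and the scene stay as the last step left them, time stands still between calls to the robot, and variables do not carry over. Pictures are saved under pics/ and viewed, at most 10 in all, crops included, and the job is handed in when it is done.

Besides the shell and the picture viewer there is one more tool, called after "Emit:" as name([rows], argument=value, ...), one row to a line, values as JSON. servo_tool: Moves the arm, as the interface text tells. Its arguments: {"type":"object","properties":{"moves":{"type":"array"}},"required":["moves"]}

```bash
ls; mkdir -p pics; cat > h.py <<'E'
import numpy as np, cv2
from plant import manip
def ray(f,u,v):
    d=np.linalg.inv(f["mtx"])@[u,v,1]; return np.array(f["eye"]),np.array(f["rotation"])@d
def onz(f,u,v,z):
    e,d=ray(f,u,v); return e+d*(z-e[2])/d[2]
def proj(f,p):
    c=np.array(f["rotation"]).T@(np.array(p)-f["eye"]); q=f["mtx"]@c; return q[:2]/q[2]
def tri(f1,p1,f2,p2):
    e,d=ray(f1,*p1); g,k=ray(f2,*p2); d/=np.linalg.norm(d);k/=np.linalg.norm(k)
    s=np.linalg.lstsq(np.c_[d,-k],g-e,rcond=None)[0]
    a,b=e+d*s[0],g+k*s[1]; return (a+b)/2,np.linalg.norm(a-b)
E
python3 - <<'E'
from h import *
import pickle
F={}
for n in("scene","top"):
    f=manip.grab_frame(n);F[n]=f;cv2.imwrite(f"pics/{n}0.png",f["image"]);print(n,np.round(f["eye"],3),np.round(f["rotation"],3).tolist(),np.round(f["mtx"],1).tolist())
pickle.dump(F,open("F0.pkl","wb"));print(manip.state())
E
```

```text
pics
scene [1.305 0.425 1.08 ] [-0.17, 0.475, 0.807, -0.305] [[378.3, 0.0, 326.5], [0.0, 378.3, 198.2], [0.0, 0.0, 1.0]]
top [ 0.434 -0.024  1.379] [-0.036, 0.715, -0.697, 0.028] [[418.9, 0.0, 318.0], [0.0, 418.9, 192.7], [0.0, 0.0, 1.0]]
{'time': 0.1, 'joint_pos': array([-1.26196990e+00,  5.32855387e-02,  1.61416440e+00,  6.09496163e-06,
        1.47603410e+00, -1.18980440e-01]), 'joint_vel': array([ 6.21795374e-04,  5.02691360e-05, -1.36772912e-03, -7.24501525e-04,
        5.64019804e-04, -1.01203394e-03]), 'joint_efforts': array([ 4.67419395e-04, -3.94902778e+01, -3.71362352e+01, -9.17172497e-05,
        3.87266366e-03,  2.02989378e-05]), 'tool_pos': array([ 0.25914242, -0.56814033,  0.24418464]), 'tool_rot': array([-9.41719085e-04,  9.77209382e-01,  2.12275600e-01, -8.66129941e-05]), 'contact_force': array([-0.03355797,  0.20802909, -0.28657696]), 'ft_torque': array([ 0.02399292, -0.02896839, -0.00830581]), 'grasp_force': 0.0, 'gripper_width': 0.9994118621520257}
```

View pics/scene0.png

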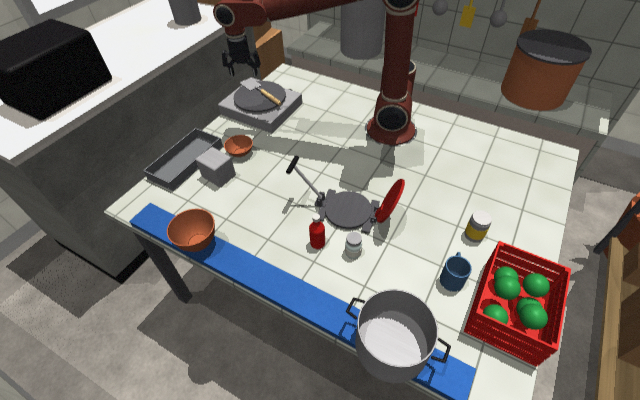

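View pics/top0.png

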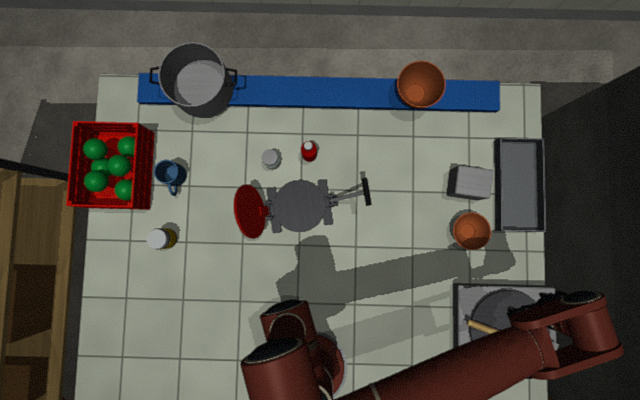

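The scene view shows the press at about (350,208), with the red plate raised at (390,200) and the crossbar at (292,164). The top view shows the base disc at (300,205), the plate at (250,210), the crossbar at (367,191), and the sauce (309,150) and salt (271,158) on the far side.

```bash
python3 - <<'E'
from h import *
import pickle
F=pickle.load(open("F0.pkl","rb"))
t,s=F["top"],F["scene"]
def blob(f,mask,box):
    m=np.zeros(mask.shape,np.uint8);x0,y0,x1,y1=box;m[y0:y1,x0:x1]=mask[y0:y1,x0:x1]
    c=max(cv2.findContours(m,cv2.RETR_EXTERNAL,cv2.CHAIN_APPROX_NONE)[0],key=cv2.contourArea);return c
def red(f): h=cv2.cvtColor(f["image"],cv2.COLOR_BGR2HSV);return (((h[...,0]<8)|(h[...,0]>172))&(h[...,1]>150)&(h[...,2]>50)).astype(np.uint8)*255
def dark(f,v): return (f["image"].max(2)<v).astype(np.uint8)*255
pt=blob(t,red(t),(225,170,275,250)); ps=blob(s,red(s),(360,170,415,235))
for n,c in(("top",pt),("scene",ps)): print("plate",n,cv2.fitEllipse(c),cv2.boundingRect(c))
bt=blob(t,dark(t,60),(352,165,380,215)); bs=blob(s,dark(s,60),(280,150,302,176))
R=[]
for f,c in((t,bt),(s,bs)):
    r=cv2.minAreaRect(c);m=cv2.moments(c);R.append((m["m10"]/m["m00"],m["m01"]/m["m00"]));print("bar",r,R[-1])
print("bar3d",tri(t,R[0],s,R[1]))
def grey(f): 
    h=cv2.cvtColor(f["image"],cv2.COLOR_BGR2HSV);return ((h[...,2]>60)&(h[...,2]<140)&(h[...,1]<50)).astype(np.uint8)*255
g=cv2.morphologyEx(grey(t),cv2.MORPH_OPEN,np.ones((25,25)))
c=blob(t,g,(262,170,335,245));e=cv2.fitEllipse(c);print("disc",e);print(onz(t,*e[0],.022))
g=cv2.morphologyEx(grey(s),cv2.MORPH_OPEN,np.ones((15,15)))
c=blob(s,g,(315,180,385,235));e=cv2.fitEllipse(c);print("disc s",e);print(onz(s,*e[0],.022))
print("salt",onz(t,271,157,.085),"sauce",onz(t,309,146,.15))
for n,f,b in(("t",t,(220,130,400,260)),("s",s,(270,140,430,260))):
    x0,y0,x1,y1=b;cv2.imwrite(f"pics/c_{n}.png",cv2.resize(f["image"][y0:y1,x0:x1],None,fx=4,fy=4,interpolation=cv2.INTER_CUBIC))
a=cv2.imread("pics/c_t.png");b=cv2.imread("pics/c_s.png");w=720
b=cv2.copyMakeBorder(b,0,0,0,w-b.shape[1],cv2.BORDER_CONSTANT)
cv2.imwrite("pics/c.png",cv2.resize(np.vstack([a,b]),None,fx=.59,fy=.59))
E
```

```text
plate top ((249.74415588378906, 210.9923095703125), (31.19826889038086, 51.85544967651367), 169.23240661621094) (234, 185, 35, 53)
plate scene ((389.2415771484375, 201.8367156982422), (12.780327796936035, 51.23477554321289), 31.03969955444336) (375, 179, 29, 43)
bar ((365.75677490234375, 191.04054260253906), (26.96143341064453, 5.425166606903076), 80.53767395019531) (365.8333333333333, 190.74561403508773)
bar ((292.4411926269531, 164.26467895507812), (4.458962917327881, 18.864845275878906), 30.963754653930664) (292.30749354005167, 164.2764857881137)Traceback (most recent call last):
  File "<stdin>", line 16, in <module>
  File "h.py", line 10, in tri
    e,d=ray(f1,*p1); g,k=ray(f2,*p2); d/=np.linalg.norm(d);k/=np.linalg.norm(k)
        ~~~^^^^^^^^
  File "h.py", line 4, in ray
    d=np.linalg.inv(f["mtx"])@[u,v,1]; return np.array(f["eye"]),np.array(f["rotation"])@d
                                                                 ~~~~~~~~~~~~~~~~~~~~~~~^~
ValueError: matmul: Input operand 1 has a mismatch in its core dimension 0, with gufunc signature (n?,k),(k,m?)->(n?,m?) (size 3 is different from 4)
```

```bash
sed -i 's/^from plant.*/&\nfrom scipy.spatial.transform import Rotation as Ro\ndef M(f): return Ro.from_quat(f["rotation"],scalar_first=True).as_matrix()/; s/np.array(f\["rotation"\])\(@d\|.T\)/M(f)\1/' h.py; cat > m.py <<'E'
from h import *
import pickle
F=pickle.load(open("F0.pkl","rb"))
t,s=F["top"],F["scene"]
def blob(f,mask,box):
    m=np.zeros(mask.shape,np.uint8);x0,y0,x1,y1=box;m[y0:y1,x0:x1]=mask[y0:y1,x0:x1]
    return max(cv2.findContours(m,cv2.RETR_EXTERNAL,cv2.CHAIN_APPROX_NONE)[0],key=cv2.contourArea)
hsv=lambda f:cv2.cvtColor(f["image"],cv2.COLOR_BGR2HSV)
def red(f): h=hsv(f);return (((h[...,0]<8)|(h[...,0]>172))&(h[...,1]>150)&(h[...,2]>50)).astype(np.uint8)*255
def dark(f,v): return (f["image"].max(2)<v).astype(np.uint8)*255
def grey(f): h=hsv(f);return ((h[...,2]>60)&(h[...,2]<140)&(h[...,1]<50)).astype(np.uint8)*255
pt=blob(t,red(t),(225,170,275,250)); ps=blob(s,red(s),(360,170,415,235))
print("plate c3d",tri(t,cv2.fitEllipse(pt)[0],s,cv2.fitEllipse(ps)[0]))
R=[]
for f,c in((t,blob(t,dark(t,60),(352,165,380,215))),(s,blob(s,dark(s,60),(280,150,302,176)))):
    m=cv2.moments(c);R.append((m["m10"]/m["m00"],m["m01"]/m["m00"]))
print("bar3d",tri(t,R[0],s,R[1]))
for f,k,b in((t,25,(262,170,335,245)),(s,15,(315,180,385,235))):
    c=blob(f,cv2.morphologyEx(grey(f),cv2.MORPH_OPEN,cv2.getStructuringElement(cv2.MORPH_ELLIPSE,(k,k))),b);e=cv2.fitEllipse(c);print("disc",e,onz(f,*e[0],.022))
print("salt",onz(t,271,157,.085),"sauce",onz(t,309,146,.15))
o=[]
for f,b in((t,(220,130,400,205+45)),(s,(270,140,430,245))):
    x0,y0,x1,y1=b;i=cv2.resize(f["image"][y0:y1,x0:x1],None,fx=2.6,fy=2.6,interpolation=cv2.INTER_CUBIC);o.append(cv2.copyMakeBorder(i,0,0,0,480-i.shape[1],cv2.BORDER_CONSTANT))
cv2.imwrite("pics/c.png",np.vstack(o))
E
python3 m.py
```

```text
plate c3d (array([0.48962064, 0.19437355, 0.1076682 ]), np.float64(0.0038692647289153446))
bar3d (array([ 0.55260332, -0.147984  ,  0.17861889]), np.float64(0.00014746213053585606))
disc ((298.78350830078125, 206.0176239013672), (51.0598258972168, 51.4576530456543), 134.114990234375) [0.51274194 0.05230994 0.022     ]
disc ((347.49066162109375, 208.63389587402344), (34.27592086791992, 50.70398712158203), 99.09154510498047) [0.52064732 0.05290455 0.022     ]
salt [0.66041103 0.14041312 0.085     ] sauce [0.68498792 0.02013317 0.15      ]
```

View pics/c.png

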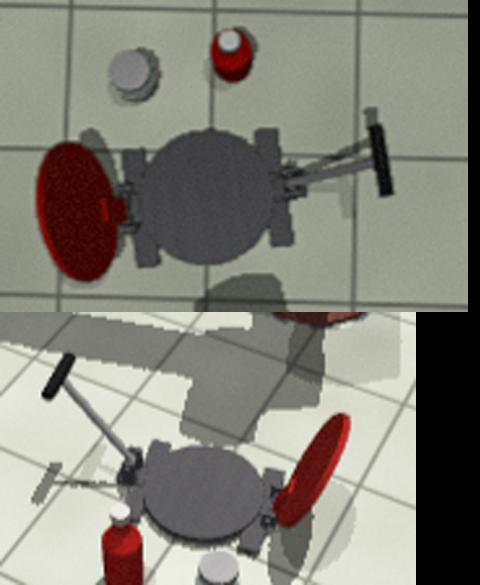

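The plate triangulates to about 0.093 m from the hinge, where the centre should be about 0.100 m, and the bar to 0.165 m from the pivot, which matches. That puts the press at about (0.516, 0.0525) with its x axis at 100.4°, the lever at about 2.21 rad and the plate at about 1.95 rad. Setting off: up, over and behind the plate.

Emit:
servo_tool([
  [[0, 0, -55, 0, 0, 7, 0], [0, 0, -55, 0, 0, 7.1, 0], [42, -40, 0, 0, 0, 0, 0], [42, -40, 0, 0, 0, 0, 0], [42, -40, 0, 0, 0, 0, 0], [42, -40, 0, 0, 0, 0, 0], [42, -40, 0, 0, 0, 0, 0], [42, -40, 0, 0, 0, 0, 0], [42, -40, 0, 0, 0, 0, 0], [42, -40, 0, 0, 0, 0, 0], [3, -55, 0, 0, 0, 0, 0], [3, -55, 0, 0, 0, 0, 0]],
])

```text
time: 1.6
tool_pos: [0.5177, -0.0821, 0.3543]
tool_rot: [-0.0, 0.996, 0.091, -0.001]
contact_force: [0.6, 0.5, 0.7]
gripper_width: -0.002
grasp_force: 0.0
```

Emit:
servo_tool([
  [[3, -55, 0, 0, 0, 0, 0], [3, -55, 0, 0, 0, 0, 0], [3, -55, 0, 0, 0, 0, 0], [3, -55, 0, 0, 0, 0, 0], [3, -55, 0, 0, 0, 0, 0], [3, -55, 0, 0, 0, 0, 0], [3, -55, 0, 0, 0, 0, 0], [0, 0, 0, 0, 0, 0, 0], [0, 0, 0, 0, 0, 0, 0]],
])

```text
time: 2.72
tool_pos: [0.4689, 0.2983, 0.3548]
tool_rot: [0.0, 0.996, 0.091, -0.0]
contact_force: [-0.2, 0.4, 0.0]
gripper_width: -0.002
grasp_force: 0.0
```

```bash
cat > plan.py <<'E'
from h import *
t=manip.tcp_to_tips*1000; print("tips",t)
O=np.array([.5157,.0525]);X=np.array([-.181,.9835])
def P(a,r=150,off=5): return np.array([100-r*np.cos(a)+off*np.sin(a),26+r*np.sin(a)+off*np.cos(a)])
def tcp(a,ph,off=5,h=14): return P(a,off=off)-t*np.array([-np.sin(ph),-np.cos(ph)])-h*np.array([-np.cos(ph),np.sin(ph)])
def rows(seq,cur,ph):   # seq of (target xz mm, phi)
    for c,p in seq:
        d=c-cur; y=np.array([-np.cos(ph),np.sin(ph)]);z=np.array([-np.sin(ph),-np.cos(ph)])
        print([0,round(d@y,1),round(d@z,1),round(np.degrees(ph-p),1),0,0,0]); cur=cur+round(d@y,1)*y+round(d@z,1)*z; ph=p
if __name__=="__main__":
    p=manip.state()["tool_pos"];print("now xp,z",(p[:2]-O)@X*1000,p[2]*1000)
    r=np.radians(30)
    print("pre",tcp(1.95,r,off=30),"contact",tcp(1.95,r))
    A=list(np.linspace(1.95,0.,25)); print(np.round(A,2))
    rows([(tcp(a,min(r,.6*a)),min(r,.6*a)) for a in A],tcp(1.95,r,off=30),r)
E
python3 plan.py
```

```text
tips 14.0
now xp,z 250.20412023827336 354.7578837013942
pre [202.52027181 159.36288796] contact [179.29627893 168.61740875]
[1.95 1.87 1.79 1.71 1.62 1.54 1.46 1.38 1.3  1.22 1.14 1.06 0.97 0.89
 0.81 0.73 0.65 0.57 0.49 0.41 0.32 0.24 0.16 0.08 0.  ]
[0, np.float64(24.7), np.float64(3.6), np.float64(0.0), 0, 0, 0]
[0, np.float64(12.1), np.float64(1.8), np.float64(0.0), 0, 0, 0]
[0, np.float64(11.9), np.float64(2.9), np.float64(0.0), 0, 0, 0]
[0, np.float64(11.5), np.float64(3.7), np.float64(0.0), 0, 0, 0]
[0, np.float64(11.3), np.float64(4.7), np.float64(0.0), 0, 0, 0]
[0, np.float64(10.8), np.float64(5.6), np.float64(0.0), 0, 0, 0]
[0, np.float64(10.4), np.float64(6.5), np.float64(0.0), 0, 0, 0]
[0, np.float64(9.8), np.float64(7.2), np.float64(0.0), 0, 0, 0]
[0, np.float64(9.1), np.float64(8.1), np.float64(0.0), 0, 0, 0]
[0, np.float64(8.5), np.float64(8.7), np.float64(0.0), 0, 0, 0]
[0, np.float64(7.7), np.float64(9.5), np.float64(0.0), 0, 0, 0]
[0, np.float64(7.0), np.float64(10.0), np.float64(0.0), 0, 0, 0]
[0, np.float64(6.1), np.float64(10.5), np.float64(0.0), 0, 0, 0]
[0, np.float64(5.2), np.float64(11.0), np.float64(0.0), 0, 0, 0]
[0, np.float64(4.9), np.float64(10.9), np.float64(2.1), 0, 0, 0]
[0, np.float64(4.5), np.float64(10.9), np.float64(2.8), 0, 0, 0]
[0, np.float64(4.1), np.float64(11.1), np.float64(2.8), 0, 0, 0]
[0, np.float64(3.8), np.float64(11.1), np.float64(2.8), 0, 0, 0]
[0, np.float64(3.3), np.float64(11.3), np.float64(2.8), 0, 0, 0]
[0, np.float64(3.0), np.float64(11.3), np.float64(2.8), 0, 0, 0]
[0, np.float64(2.6), np.float64(11.3), np.float64(2.8), 0, 0, 0]
[0, np.float64(2.2), np.float64(11.5), np.float64(2.8), 0, 0, 0]
[0, np.float64(1.8), np.float64(11.5), np.float64(2.8), 0, 0, 0]
[0, np.float64(1.4), np.float64(11.5), np.float64(2.8), 0, 0, 0]
[0, np.float64(1.0), np.float64(11.5), np.float64(2.8), 0, 0, 0]
```

Emit:
servo_tool([
  [[0, 0, 0, -10, 0, 0, 0], [0, 0, 0, -10, 0, 0, 0], [0, 0, 0, -10, 0, 0, 0], [0, 0, 0, 0, 0, 0, 0]],
])

```text
time: 3.22
tool_pos: [0.4687, 0.2985, 0.3531]
tool_rot: [0.258, 0.962, 0.088, 0.022]
contact_force: [-0.2, -0.4, -0.2]
gripper_width: 0.001
grasp_force: 0.0
```

Emit:
servo_tool([
  [[0, -24, 42, 0, 0, 0, 0], [0, -24, 42, 0, 0, 0, 0], [0, -24, 42, 0, 0, 0, 0], [0, -24, 42, 0, 0, 0, 0], [0, 0, 0, 0, 0, 0, 0], [0, 14, 8, 0, 0, 0, 0], [0, 14, 8, 0, 0, 0, 0], [0, 14, 8, 0, 0, 0, 0], [0, 0, 0, 0, 0, 0, 0]],
])

```text
time: 4.35
tool_pos: [0.4784, 0.2489, 0.1631]
tool_rot: [0.257, 0.962, 0.086, 0.024]
contact_force: [-0.2, -0.2, -0.5]
gripper_width: -0.0
grasp_force: 0.0
```

```bash
python3 - <<'E'
from h import *
p=manip.state()["tool_pos"];O=np.array([.5157,.0525]);X=np.array([-.181,.9835]);print("xp,z",(p[:2]-O)@X*1000,p[2]*1000,"yp",(p[:2]-O)@np.array([-.9835,-.181])*1000)
o=[]
for n,b in(("top",(200,130,400,260)),("scene",(270,110,470,240))):
    i=manip.grab_frame(n)["image"];x0,y0,x1,y1=b;o.append(cv2.resize(i[y0:y1,x0:x1],None,fx=2.2,fy=2.2,interpolation=cv2.INTER_CUBIC))
cv2.imwrite("pics/d.png",np.vstack(o))
E
```

```text
xp,z 199.949330158589 163.05862855994997 yp 1.1087476335831454
```

View pics/d.png

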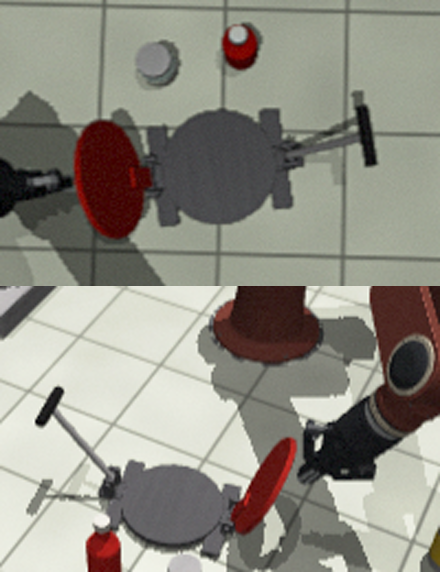

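The gripper is behind the plate at crop (45,180) in the top half, centred on it and not touching; nothing else has moved. Starting the push.

Emit:
servo_tool([
  [[0, 10, 3, 0, 0, 0, 0], [0, 11, 3, 0, 0, 0, 0], [0, 12, 2, 0, 0, 0, 0], [0, 12, 3, 0, 0, 0, 0], [0, 11.5, 3.7, 0, 0, 0, 0], [0, 11.3, 4.7, 0, 0, 0, 0]],
])

```text
time: 5.2
tool_pos: [0.4908, 0.1833, 0.1805]
tool_rot: [0.257, 0.962, 0.088, 0.024]
contact_force: [-1.3, 4.7, 4.1]
gripper_width: -0.004
grasp_force: 2.4
```

Emit:
servo_tool([
  [[0, 10.8, 5.6, 0, 0, 0, 0], [0, 10.4, 6.5, 0, 0, 0, 0], [0, 9.8, 7.2, 0, 0, 0, 0], [0, 9.1, 8.1, 0, 0, 0, 0]],
])

```text
time: 5.7
tool_pos: [0.4996, 0.1343, 0.1758]
tool_rot: [0.258, 0.962, 0.088, 0.024]
contact_force: [0.8, 4.3, 4.1]
gripper_width: -0.001
grasp_force: 2.1
```

```bash
cat > look.py <<'E'
from h import *
import sys
st=manip.state();p=st["tool_pos"];O=np.array([.5157,.0525]);X=np.array([-.181,.9835]);print("xp,z",(p[:2]-O)@X*1000,p[2]*1000,"yp",(p[:2]-O)@np.array([-.9835,-.181])*1000)
o=[]
for n,b in(("top",(200,130,400,260)),("scene",(270,110,470,240))):
    i=manip.grab_frame(n)["image"];x0,y0,x1,y1=b;o.append(cv2.resize(i[y0:y1,x0:x1],None,fx=2.2,fy=2.2,interpolation=cv2.INTER_CUBIC))
cv2.imwrite(f"pics/{sys.argv[1]}.png",np.vstack(o))
E
python3 look.py e
```

```text
xp,z 83.41664794568324 175.80085417320223 yp 1.0664912938206228
```

View pics/e.png

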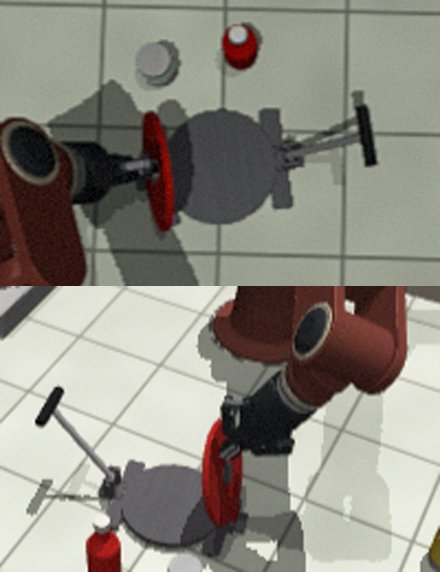

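The plate is just past upright, the fingers push at about 6 N, and the press has not moved. Continuing.

Emit:
servo_tool([
  [[0, 8.5, 8.7, 0, 0, 0, 0], [0, 7.7, 9.5, 0, 0, 0, 0], [0, 7, 10, 0, 0, 0, 0], [0, 6.1, 10.5, 0, 0, 0, 0], [0, 5.2, 11, 0, 0, 0, 0], [0, 4.9, 10.9, 2.1, 0, 0, 0], [0, 4.5, 10.9, 2.8, 0, 0, 0], [0, 4.1, 11.1, 2.8, 0, 0, 0]],
])

```text
time: 6.8
tool_pos: [0.5138, 0.054, 0.1261]
tool_rot: [0.191, 0.977, 0.089, 0.017]
contact_force: [-0.4, 1.3, 0.5]
gripper_width: -0.004
grasp_force: 1.0
```

Emit:
servo_tool([
  [[0, 3.8, 11.1, 2.8, 0, 0, 0], [0, 3.3, 11.3, 2.8, 0, 0, 0], [0, 3, 11.3, 2.8, 0, 0, 0], [0, 2.6, 11.3, 2.8, 0, 0, 0], [0, 2.2, 11.5, 2.8, 0, 0, 0]],
])

```text
time: 7.42
tool_pos: [0.5192, 0.0242, 0.0764]
tool_rot: [0.07, 0.993, 0.09, 0.007]
contact_force: [-0.6, 1.2, 1.3]
gripper_width: 0.001
grasp_force: 0.7
```

```bash
python3 look.py f
```

```text
xp,z -28.454000810581878 76.3750160073776 yp 1.7034502025572116
```

Emit:
servo_tool([
  [[0, 1.8, 11, 2.8, 0, 0, 0], [0, 1.4, 9, 2.8, 0, 0, 0], [0, 1, 5, 2.4, 0, 0, 0], [0, 0.5, 4, 0, 0, 0, 0], [0, 0, 2, 0, 0, 0, 0], [0, 0, 0, 0, 0, 0, 0]],
])

```text
time: 8.28
tool_pos: [0.5206, 0.018, 0.0527]
tool_rot: [0.002, 0.996, 0.091, -0.002]
contact_force: [-21.7, 3.9, 40.6]
gripper_width: 0.001
grasp_force: 19.9
```

Emit:
servo_tool([
  [[0, 0, -4, 0, 0, 0, 0], [0, 0, -4, 0, 0, 0, 0]],
])

```text
time: 8.52
tool_pos: [0.5206, 0.0176, 0.0551]
tool_rot: [0.003, 0.996, 0.091, 0.001]
contact_force: [-0.7, 0.2, -0.2]
gripper_width: -0.002
grasp_force: 0.0
```

```bash
sed -i 's/200,130,400,260/235,150,385,250/;s/270,110,470,240/270,130,420,230/;s/fx=2.2,fy=2.2/fx=2.9,fy=2.9/' look.py; python3 look.py g
```

```text
xp,z -35.2231431322667 55.10622664715483 yp 1.482059978872537
```

View pics/g.png

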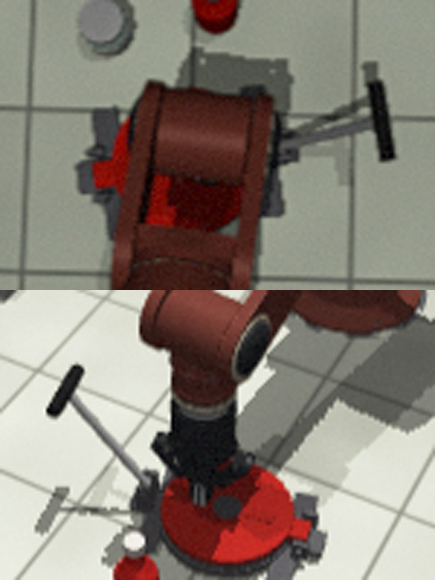

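The plate lies down with the fingertip next to the boss, at (228,505) in the lower half. The contact at 39 mm may have been the boss's rim, so I'll press once more, gently, nearer the free edge.

Emit:
servo_tool([
  [[0, 0, -8, 0, 0, 0, 0], [0, 12, 0, 0, 0, 0, 0], [0, 12, 0, 0, 0, 0, 0], [0, 0, 6, 0, 0, 0, 0], [0, 0, 6, 0, 0, 0, 0], [0, 0, 3, 0, 0, 0, 0], [0, 0, 2, 0, 0, 0, 0]],
])

```text
time: 9.5
tool_pos: [0.5254, -0.0066, 0.0525]
tool_rot: [0.003, 0.996, 0.091, -0.002]
contact_force: [-26.2, 0.4, 53.4]
gripper_width: 0.0
grasp_force: 26.8
```

The height is the same (52.5 mm) at both places along the plate, so it is flat. The shut fingertips therefore stand about 21 mm ahead of the TCP. Backing off straight up and over to the outer side of the lever.

Emit:
servo_tool([
  [[0, 0, -10, 0, 0, 0, 0], [0, 0, -30, 0, 0, 0, 0], [0, 0, -55, 0, 0, 0, 0], [0, 0, -55, 0, 0, 0, 0], [0, 0, -55, 0, 0, 0, 0], [0, 0, -55, 0, 0, 0, 0], [0, 55, -30, 0, 0, 0, 0], [0, 55, 0, 0, 0, 0, 0], [0, 55, 0, 0, 0, 0, 0], [0, 55, 0, 0, 0, 0, 0], [0, 55, 0, 0, 0, 0, 0], [0, 0, 0, 0, 0, 0, 0]],
])

```text
time: 11.0
tool_pos: [0.5741, -0.278, 0.3349]
tool_rot: [0.002, 0.996, 0.089, -0.001]
contact_force: [0.0, -0.3, -0.1]
gripper_width: -0.001
grasp_force: 0.0
```

```bash
sed 's/^F=pick.*/F={n:manip.grab_frame(n) for n in("top","scene")};pickle.dump(F,open("F1.pkl","wb"))/; /^pt=/,/^print("plate/d; /^for f,k,b/,/^print("salt/d; s#pics/c.png#pics/i.png#' m.py > m2.py
cat >> m2.py <<'E'
c=blob(t,red(t),(245,165,345,250));e=cv2.fitEllipse(cv2.convexHull(c));print("plate top",e,onz(t,*e[0],.031))
c=blob(s,red(s),(305,180,400,240));e=cv2.fitEllipse(cv2.convexHull(c));print("plate scene",e,onz(s,*e[0],.031))
f=F["top"];print(manip.state()["tool_pos"])
E
python3 m2.py
```

```text
bar3d (array([ 0.54801329, -0.15043142,  0.17435583]), np.float64(0.0011612240788483018))
plate top ((296.8782958984375, 205.49510192871094), (49.57024383544922, 57.43791198730469), 83.07393646240234) [0.51375058 0.05799917 0.031     ]
plate scene ((349.9697570800781, 206.78704833984375), (35.30174255371094, 51.7047119140625), 96.54158782958984) [0.51541932 0.05995884 0.031     ]
[ 0.57421513 -0.27495193  0.33597699]
```

View pics/i.png

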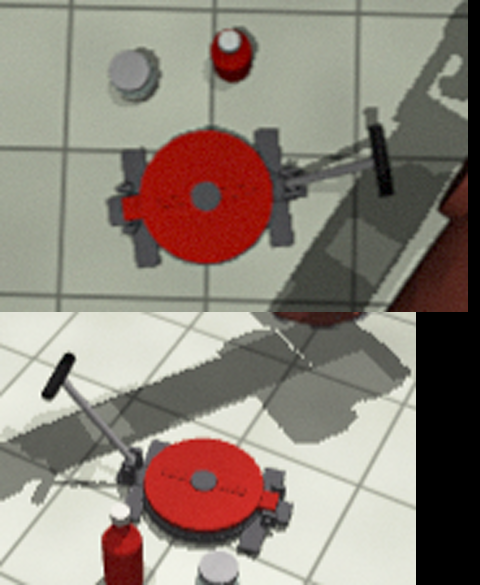

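The plate is flat with the boss central at crop (206,196), and the press, sauce, salt and lever are where they were. Planning the lever push on the rod from its outer side.

```bash
cat > plan2.py <<'E'
from h import *
O=np.array([.5157,.0525]);X=np.array([-.181,.9835]);Y=np.array([-.9835,-.181])
def tcp(a,ph,off=6,r=140,t=21,h=13):
    P=np.array([-105+r*np.cos(a)-off*np.sin(a),46+r*np.sin(a)+off*np.cos(a)])
    return P-t*np.array([np.sin(ph),-np.cos(ph)])-h*np.array([np.cos(ph),np.sin(ph)])
def rows(seq,cur,ph):
    for c,p in seq:
        d=c-cur;y=-np.array([np.cos(ph),np.sin(ph)]);z=np.array([np.sin(ph),-np.cos(ph)])
        q=[float(round(d@y,1)),float(round(d@z,1))];print(q,round(float(np.degrees(p-ph)),1),np.round(c)); cur=cur+q[0]*y+q[1]*z;ph=p
p=manip.state()["tool_pos"][:2]-O;print("xp,yp",p@X*1000,p@Y*1000)
F=lambda a:np.radians(45)*a/2.21
cur=np.array([p@X*1000,manip.state()["tool_pos"][2]*1000])
print("pre",tcp(2.21,F(2.21),off=36))
pre=tcp(2.21,F(2.21),off=36)
A=np.linspace(2.21,0,29)
rows([(np.array([pre[0]-60,pre[1]]),F(2.21)),(pre,F(2.21))]+[(tcp(a,F(a)),F(a)) for a in A],cur,F(2.21))
E
python3 plan2.py
```

```text
xp,yp -332.6402124667594 1.7191724574171183
pre [-241.45210199  142.54076874]
[114.7, 158.8] 0.0 [-301.  143.]
[-42.4, 42.5] 0.0 [-241.  143.]
[-29.7, 4.3] 0.0 [-217.  160.]
[-11.5, 1.2] -1.6 [-208.  168.]
[-11.5, 1.8] -1.6 [-199.  174.]
[-11.3, 2.3] -1.6 [-189.  180.]
[-11.2, 2.9] -1.6 [-178.  185.]
[-11.0, 3.4] -1.6 [-168.  189.]
[-10.7, 3.9] -1.6 [-157.  193.]
[-10.6, 4.5] -1.6 [-146.  195.]
[-10.3, 4.9] -1.6 [-134.  197.]
[-10.0, 5.4] -1.6 [-123.  198.]
[-9.7, 5.9] -1.6 [-112.  197.]
[-9.4, 6.4] -1.6 [-100.  196.]
[-9.1, 6.7] -1.6 [-89. 195.]
[-8.6, 7.3] -1.6 [-78. 192.]
[-8.3, 7.6] -1.6 [-68. 188.]
[-7.8, 7.9] -1.6 [-57. 184.]
[-7.5, 8.4] -1.6 [-47. 179.]
[-6.9, 8.7] -1.6 [-38. 173.]
[-6.5, 9.0] -1.6 [-29. 166.]
[-6.0, 9.3] -1.6 [-21. 159.]
[-5.5, 9.5] -1.6 [-13. 151.]
[-5.0, 9.8] -1.6 [ -6. 143.]
[-4.5, 10.0] -1.6 [  1. 134.]
[-4.0, 10.1] -1.6 [  6. 124.]
[-3.4, 10.4] -1.6 [ 11. 115.]
[-2.9, 10.5] -1.6 [ 15. 105.]
[-2.3, 10.5] -1.6 [18. 94.]
[-1.7, 10.7] -1.6 [21. 84.]
[-1.2, 10.6] -1.6 [22. 73.]
```

Emit:
servo_tool([
  [[0, 0, 0, 9, 0, 0, 0], [0, 0, 0, 9, 0, 0, 0], [0, 0, 0, 9, 0, 0, 0], [0, 0, 0, 9, 0, 0, 0], [0, 0, 0, 9, 0, 0, 0], [0, 0, 0, 0, 0, 0, 0]],
])

```text
time: 11.85
tool_pos: [0.5742, -0.2745, 0.3342]
tool_rot: [-0.38, 0.921, 0.083, -0.036]
contact_force: [-0.0, 0.4, -0.5]
gripper_width: -0.0
grasp_force: 0.0
```

Emit:
servo_tool([
  [[1.5, 28.7, 39.7, 0, 0, 0, 0], [0, 28.7, 39.7, 0, 0, 0, 0], [0, 28.7, 39.7, 0, 0, 0, 0], [0, 28.7, 39.7, 0, 0, 0, 0], [0, 0, 0, 0, 0, 0, 0], [0, -21, 21, 0, 0, 0, 0], [0, -21, 21, 0, 0, 0, 0], [0, 0, 0, 0, 0, 0, 0]],
])

```text
time: 12.85
tool_pos: [0.5607, -0.1855, 0.147]
tool_rot: [-0.377, 0.922, 0.086, -0.033]
contact_force: [0.3, -0.1, 0.1]
gripper_width: -0.0
grasp_force: 0.0
```

```bash
python3 look.py j
```

```text
xp,z -242.23359281916757 146.99804109122613 yp -1.1854439001953114
```

View pics/j.png

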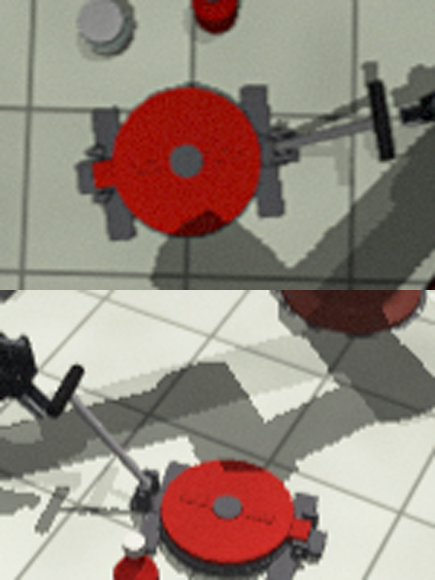

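The fingertip is just outside the lever, aligned with the rod and not touching. Pushing it over along its arc.

Emit:
servo_tool([
  [[0, -9, 3, 0, 0, 0, 0], [0, -9, 3, 0, 0, 0, 0], [0, -9, 2.5, 0, 0, 0, 0], [0, -11.5, 1.2, -1.6, 0, 0, 0], [0, -11.5, 1.8, -1.6, 0, 0, 0], [0, -11.3, 2.3, -1.6, 0, 0, 0]],
])

```text
time: 13.7
tool_pos: [0.5498, -0.1333, 0.1766]
tool_rot: [-0.339, 0.937, 0.085, -0.031]
contact_force: [-0.7, -3.3, -1.7]
gripper_width: 0.002
grasp_force: 1.6
```

Emit:
servo_tool([
  [[0, -11.2, 2.9, -1.6, 0, 0, 0], [0, -11, 3.4, -1.6, 0, 0, 0], [0, -10.7, 3.9, -1.6, 0, 0, 0], [0, -10.6, 4.5, -1.6, 0, 0, 0], [0, -10.3, 4.9, -1.6, 0, 0, 0], [0, -10, 5.4, -1.6, 0, 0, 0]],
])

```text
time: 14.45
tool_pos: [0.5381, -0.068, 0.1933]
tool_rot: [-0.259, 0.961, 0.088, -0.023]
contact_force: [0.7, -2.4, 1.8]
gripper_width: -0.002
grasp_force: 1.4
```

```bash
python3 look.py k
```

```text
xp,z -122.52688966022905 193.303301695989 yp -0.23565422906186298
```

View pics/k.png

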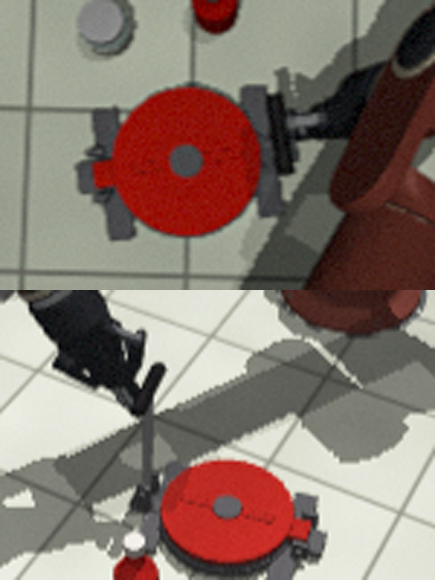

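The lever stands upright with the press still in place, and the force is about 3 N. Continuing.

Emit:
servo_tool([
  [[0, -9.7, 5, -1.6, 0, 0, 0], [0, -9.4, 5.5, -1.6, 0, 0, 0], [0, -9.1, 6.5, -1.6, 0, 0, 0], [0, -8.6, 7.3, -1.6, 0, 0, 0], [0, -8.3, 7.6, -1.6, 0, 0, 0], [0, -7.8, 7.9, -1.6, 0, 0, 0], [0, -7.5, 8.4, -1.6, 0, 0, 0], [0, -6.9, 8.7, -1.6, 0, 0, 0]],
])

```text
time: 15.55
tool_pos: [0.5229, 0.0147, 0.1697]
tool_rot: [-0.151, 0.984, 0.09, -0.013]
contact_force: [-0.5, -0.7, 2.7]
gripper_width: 0.001
grasp_force: 1.0
```

Emit:
servo_tool([
  [[0, -6.5, 9, -1.6, 0, 0, 0], [0, -6, 9.3, -1.6, 0, 0, 0], [0, -5.5, 9.5, -1.6, 0, 0, 0], [0, -5, 9.8, -1.6, 0, 0, 0], [0, -4.5, 10, -1.6, 0, 0, 0], [0, -4, 10.1, -1.6, 0, 0, 0]],
])

```text
time: 16.3
tool_pos: [0.5148, 0.0574, 0.1204]
tool_rot: [-0.068, 0.994, 0.091, -0.006]
contact_force: [0.2, -0.1, 1.5]
gripper_width: 0.002
grasp_force: 0.7
```

Emit:
servo_tool([
  [[0, -3.4, 10.4, -1.6, 0, 0, 0], [0, -2.9, 10.5, -1.6, 0, 0, 0], [0, -2.3, 10.5, -1.6, 0, 0, 0]],
])

```text
time: 16.68
tool_pos: [0.5126, 0.069, 0.0901]
tool_rot: [-0.026, 0.996, 0.091, -0.003]
contact_force: [-0.6, -0.2, 1.6]
gripper_width: 0.0
grasp_force: 0.7
```

```bash
python3 look.py l
```

```text
xp,z 16.791598603059104 90.10232131931487 yp 0.07664960833595813
```

Emit:
servo_tool([
  [[0, -1.5, 8, -1.6, 0, 0, 0], [0, -1, 4, -1.4, 0, 0, 0], [0, 0, 2, 0, 0, 0, 0], [0, 0, 0, 0, 0, 0, 0]],
])

```text
time: 17.27
tool_pos: [0.5122, 0.0717, 0.0769]
tool_rot: [-0.001, 0.996, 0.091, -0.0]
contact_force: [0.0, 0.1, 0.4]
gripper_width: -0.002
grasp_force: 0.0
```

Emit:
servo_tool([
  [[0, 0, 1.5, 0, 0, 0, 0], [0, 0, 0, 0, 0, 0, 0]],
])

```text
time: 17.52
tool_pos: [0.5123, 0.0717, 0.0756]
tool_rot: [-0.001, 0.996, 0.091, -0.0]
contact_force: [0.1, 0.0, 0.9]
gripper_width: 0.0
grasp_force: 0.2
```

Emit:
servo_tool([
  [[0, 0, 1, 0, 0, 0, 0], [0, 0, 1, 0, 0, 0, 0], [0, 0, 0, 0, 0, 0, 0]],
])

```text
time: 17.9
tool_pos: [0.5123, 0.0717, 0.0735]
tool_rot: [-0.001, 0.996, 0.091, -0.0]
contact_force: [0.3, 1.2, 0.8]
gripper_width: 0.003
grasp_force: 0.3
```

Emit:
servo_tool([
  [[0, 0, 1, 0, 0, 0, 0], [0, 0, 0, 0, 0, 0, 0]],
])

```text
time: 18.15
tool_pos: [0.5122, 0.0717, 0.0725]
tool_rot: [-0.001, 0.996, 0.091, -0.0]
contact_force: [-0.4, 0.3, 0.6]
gripper_width: -0.004
grasp_force: 0.3
```

Emit:
servo_tool([
  [[0, 0, 1, 0, 0, 0, 0], [0, 0, 1, 0, 0, 0, 0], [0, 0, 0, 0, 0, 0, 0]],
])

```text
time: 18.52
tool_pos: [0.5122, 0.0717, 0.0705]
tool_rot: [-0.001, 0.996, 0.091, -0.0]
contact_force: [1.0, -0.1, 0.1]
gripper_width: 0.0
grasp_force: 0.2
```

Emit:
servo_tool([
  [[0, 0, 1, 0, 0, 0, 0], [0, 0, 0, 0, 0, 0, 0]],
])

```text
time: 18.77
tool_pos: [0.5122, 0.0717, 0.0695]
tool_rot: [-0.001, 0.996, 0.091, -0.0]
contact_force: [0.2, 0.9, 0.6]
gripper_width: 0.003
grasp_force: 0.3
```

Emit:
servo_tool([
  [[0, 0, 1, 0, 0, 0, 0], [0, 0, 0, 0, 0, 0, 0]],
])

```text
time: 19.02
tool_pos: [0.5122, 0.0717, 0.0685]
tool_rot: [-0.001, 0.996, 0.091, -0.0]
contact_force: [-0.0, -0.0, 1.0]
gripper_width: 0.002
grasp_force: 0.3
```

Emit:
servo_tool([
  [[0, 0, 1, 0, 0, 0, 0], [0, 0, 1, 0, 0, 0, 0], [0, 0, 0, 0, 0, 0, 0]],
])

```text
time: 19.4
tool_pos: [0.5123, 0.0717, 0.0673]
tool_rot: [-0.001, 0.996, 0.091, -0.0]
contact_force: [-3.0, 0.9, 7.1]
gripper_width: 0.002
grasp_force: 3.1
```

Emit:
servo_tool([
  [[0, 0, 1, 0, 0, 0, 0], [0, 0, 0.5, 0, 0, 0, 0], [0, 0, 0, 0, 0, 0, 0]],
])

```text
time: 19.77
tool_pos: [0.5124, 0.0717, 0.0672]
tool_rot: [-0.001, 0.996, 0.091, -0.001]
contact_force: [-7.0, 0.9, 14.4]
gripper_width: -0.0
grasp_force: 7.0
```

```bash
python3 look.py n
```

```text
xp,z 19.51751554454527 67.15963032149078 yp -0.2553258287470064
```

View pics/n.png

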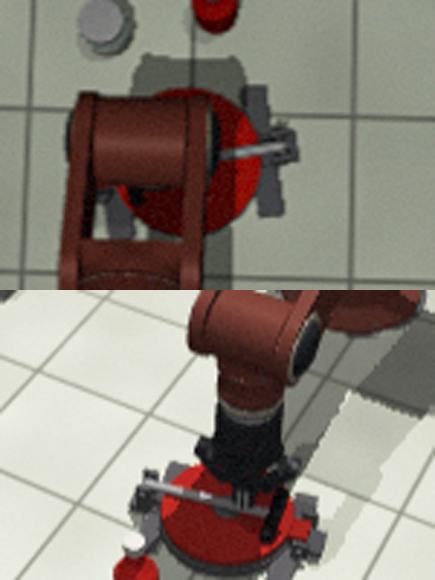

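The lever lies across the plate, at a hard stop: the rod top measures 53 mm under about 14 N, where 52 mm is expected. Backing off straight up and aside, then checking the bar's position by numbers.

Emit:
servo_tool([
  [[0, 0, -5, 0, 0, 0, 0], [0, 0, -20, 0, 0, 0, 0], [0, 0, -50, 0, 0, 0, 0], [0, 0, -55, 0, 0, 0, 0], [0, 0, -55, 0, 0, 0, 0], [0, 0, -55, 0, 0, 0, 0], [0, -55, -20, 0, 0, 0, 0], [0, -55, 0, 0, 0, 0, 0], [0, -55, 0, 0, 0, 0, 0], [0, -55, 0, 0, 0, 0, 0], [0, 0, 0, 0, 0, 0, 0], [0, 0, 0, 0, 0, 0, 0]],
])

```text
time: 21.38
tool_pos: [0.4726, 0.2873, 0.3249]
tool_rot: [-0.0, 0.996, 0.091, -0.0]
contact_force: [-0.1, 0.4, -0.1]
gripper_width: -0.003
grasp_force: 0.0
```

```bash
cat > fin.py <<'E'
from h import *
import pickle
O=np.array([.5157,.0525]);X=np.array([-.181,.9835]);Y=np.array([-.9835,-.181])
w=lambda x,y,z:np.r_[O+X*x+Y*y,z]
F0=pickle.load(open("F0.pkl","rb"));C=[];fs=[]
for n in("top","scene"):
    f=manip.grab_frame(n);fs.append(f);u=proj(f,w(.06,0,.046)).astype(int)
    m=np.zeros((400,640),np.uint8);r=20;sl=np.s_[u[1]-r:u[1]+r,u[0]-r:u[0]+r]
    m[sl]=(f["image"][sl].max(2)<45)*255
    n_,L,S,Ce=cv2.connectedComponentsWithStats(m);k=1+np.argmax(S[1:,4]);print(n,"bar px",Ce[k],S[k],"expect",proj(f,w(.06,0,.046)));C.append(Ce[k])
    d=cv2.absdiff(f["image"],F0[n]["image"]).max(2)
p,g=tri(fs[0],C[0],fs[1],C[1]);q=p[:2]-O;print("bar xp,yp,z,gap",q@X,q@Y,p[2],g)
# flatness: red plate extent in each view vs upper-face circle at angle a
for n,f in zip(("top","scene"),fs):
    h=cv2.cvtColor(f["image"],cv2.COLOR_BGR2HSV);R=((h[...,0]<8)|(h[...,0]>172))&(h[...,1]>150)&(h[...,2]>50)
    for a in(0,.045):
        o=[]
        for t in np.radians([90,120,150,180,210,240,270]):
            # red limit along radius from plate centre, in mm on the tilted face plane
            last=0
            for r in np.arange(.04,.1,.0005):
                l=.1-r*np.cos(t);u=np.round(proj(f,w(.1-l*np.cos(a)+.005*np.sin(a),r*np.sin(t),.026+l*np.sin(a)+.005*np.cos(a)))).astype(int)
                if R[u[1],u[0]]: last=r
            o.append(round(last*1000))
        print(n,"a",a,"red radius mm",o)
E
python3 fin.py
```

```text
top bar px [280.18181818 207.50909091] [277 196   8  24 110] expect [279.74733531 207.56994679]
scene bar px [364.         207.65432099] [360 199   9  18  81] expect [364.46639953 207.43826627]
bar xp,yp,z,gap 0.058593613109008374 -0.00012947298866932671 0.044416157537847334 0.0003141046445899074
top a 0 red radius mm [83, 82, 86, 0, 85, 81, 80]
top a 0.045 red radius mm [83, 82, 86, 0, 84, 81, 80]
scene a 0 red radius mm [85, 88, 88, 85, 83, 85, 83]
scene a 0.045 red radius mm [81, 82, 85, 0, 83, 86, 86]
```

```bash
python3 -c "
from plant import manip
print(manip.job_done())"
```

```text
the job is handed in; nothing more can be done
None
```

I tipped the plate flat first and then pushed the lever home; at the end its bar measured within 2 mm of its home position, the press had not visibly moved, and the job was handed in at about 21 s. Confirming the plate was flat took a firm push, up to 53 N at the wrist, and contact there came about 7 mm higher than the given sizes suggest.

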